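# Quarantine the rattling case

## Robot

A 7-joint arm with a two-finger parallel gripper is mounted at the origin on the work surface. World frame = base frame: x ahead of the robot, y to its left, z up, the work surface at z = 0. Lengths are in mm, angles in rad, forces in N, time in s.
With the tool pointing down it reaches from about 425 to 1025 mm from the base axis. Payload 9.4 kg.
Tool frame: the origin (TCP) lies between the finger pads; the fingertips stand 22 mm ahead of it and the grasp point (between the pads) lies 3 mm ahead of it (ctrl.nose_length is the distance from the TCP to the fingertips, in mm); z points along the fingers, y is the line along which they close (so a half turn about z gives the same grasp; the last joint's range is limited). The gripper opens to 93 mm and grips with 3 to 60 N. Pads are 15 mm wide; open, the fingers measure 128 mm over their backs; the gripper's body (75 mm by 188 mm) begins 65 mm behind the grasp point.
Start: joints at [1.216, 0.599, -0.003, 1.599, 0.002, 0.943, -0.08], TCP at [198.815, -697.206, 240.618] pointing down, gripper open.
Joint ranges: [-2.57, 2.57], [-0.35, 1.97], [-1.29, 1.29], [0.11, 2.56], [-1.05, 4.19], [0.11, 1.86], [-2.63, 2.63]. Speed limits (rad/s): [2.22, 2.22, 3.01, 3.01, 3.14, 3.14, 3.14].

## Interface

Orientations are given as a 3x3 rotation matrix whose columns are the frame's x, y, z axes.
In Python, from workcell import ctrl gives the robot as it stands. Calls block until the motion is done:
- ctrl.reach(position, orientation): joint-space move of the TCP to a pose.
- ctrl.servo_line(position, vel=150, attitude=None, max_force=None): straight line of the TCP; attitude=None keeps the orientation; vel is the mean speed in mm/s. With max_force (N) it stops when the force on the tool has changed by that much, and returns True; else False.
- ctrl.set_joints(angles): joint-space move.
- ctrl.release() and ctrl.grab(force=None): open the fingers fully, or close them until they stop; force is the grip in N (None keeps the last).
- ctrl.dwell(seconds).
- ctrl.inverse_kinematics(position, orientation): joint angles nearest the present ones, or None.
- ctrl.sense(): the state.
- ctrl.snapshot(name): name is "scene" or "side" or "wrist"; returns a dict with "image" (384x512x3 uint8, red, green, blue), "depth" (384x512 float32, mm along the optical axis (not along the pixel's ray), 0 where there is no reading), "fx", "fy", "cx", "cy" (pixels), "world_from_camera" (4x4, takes a point from camera to world coordinates); the wrist camera has in their place "hand_eye" (4x4, takes a point from camera to tool coordinates, whose origin is the TCP and whose axes are the flange's). Camera axes: x right, y down, z forward; pixel columns grow to the right and rows downward; lengths in mm; the calibration is good to about 2 mm. A picture is of the moment at which its call begins: read the wrist's pose just before it.
A pose or a line that the arm cannot do raises ctrl.PlanningError and nothing moves.
- ctrl.finish_job(): hands the job in; it is judged then, once.
The state is a dict: "time_s": time; "q": joint angles; "joint_vel": joint speeds; "tau": joint torques, N m; "eef_pos": TCP position; "tcp_rot": TCP orientation; "force": force on the tool from outside, world axes, zero at the start; "ft_torque": the same for the moment, N m; "grip_width": opening from 0.0 (shut) to 1.0 (fully open); "gripper_force": force on a finger pad.
Only numpy, scipy, OpenCV 4.12 (cv2) and the standard library are available. Lean on these libraries where they do the work, as an engineer would, in place of code of your own. Each camera call takes 0.05 s, during which the arm holds its last target. There are 200 camera calls.

## Task

In one of the three closed cases the steel part has come loose. Pick cases up and shake or tilt them lengthwise until you find the one that rattles, then slide that one lengthwise into the red quarantine bay, fully home against the back stop. Leave the other two standing upright where they stood, never put a wrong case into the bay, and do not disturb the rack, bottle or jar.

Things in the scene. Friction and masses are not known exactly. Their poses are not given: they have to be found in the camera images.
- case_a_center (a point): Centre (29 mm above the underside) of case A, one of three outwardly identical closed cases, green with white lid: 120 long (x axis) x 60 wide (y) x 58 mm high (z up), rigid, lid locked, loose on the bench. Each weighs 0.39 to 0.52 kg, 0.19 kg of it the steel part inside; shells differ, so weight tells nothing.
- case_b_center (a point): Centre (29 mm above the underside) of case B, one of three outwardly identical closed cases, green with white lid: 120 long (x axis) x 60 wide (y) x 58 mm high (z up), rigid, lid locked, loose on the bench. In two cases the part sits fast in the middle; in one, drawn afresh each time, it is a loose ball, unseen.
- case_c_center (a point): Centre (29 mm above the underside) of case C, one of three outwardly identical closed cases, green with white lid: 120 long (x axis) x 60 wide (y) x 58 mm high (z up), rigid, lid locked, loose on the bench. A loose ball (0.19 kg) rolls up to 38 mm either way along the case, shifting its balance, and knocks on the ends.
- bay_mouth (a point): Middle of the mouth of the red quarantine bay (fixed), 29 mm above the bench; x points level into the bay, away from the robot. Channel 72 mm wide, 85 mm deep, side walls 9 mm, bench as floor, clear roof 68 to 75 mm above the bench: a case enters only along the bench, lengthwise. Guides 40 mm high flare to about 105 mm apart, 27 mm before the mouth.
- bay_stop (a point): Middle of the face of the bay's back stop, 85 mm inside the mouth, 29 mm above the bench; axes as the mouth's. A case fully home touches it: its centre is then 25 mm inside the mouth and its near end 35 mm outside.
- tube_rack: Bystander: orange tube rack, 50 x 150 x 55 mm (tube caps to 71 mm), loose, long along its y; origin at the centre of its underside.
- reagent_bottle: Bystander: glass bottle with blue cap, 64 mm diameter, 120 mm high; origin at the centre of its underside.
- sample_jar: Bystander: amber jar with white cap, 44 mm diameter, 75 mm high; origin at the centre of its underside.
There are look-alikes about, which are no part of the job. What is shaped like the part that bears case_b_center but purple or yellow is not meant. What is shaped like the part that bears case_c_center but purple is not meant.

How it is judged:
By the outcome, as a careful person would: the job done as asked, in the order asked, and still so for the second after the job is handed in, with the robot touching nothing.
It also fails if it takes over 72 s, if anything falls off the work surface, if the arm or the gripper's body presses on something with over 40 N, if the wrist force passes 120 N, or if a joint passes its speed limit or range.

## Working session

There is one attempt and no reset: what is moved stays moved. The work goes in short steps, each a Python script; the robot and the scene stay as the last script left them, time stands still between calls to the robot, and variables do not carry over. Pictures are saved under pics/ and viewed, at most 10 in all, crops included, and the job is handed in when it is done.

```bash
ls; mkdir -p pics
python3 - <<'E'
from workcell import ctrl
import cv2,numpy as np
for n in("scene","side"):
    s=ctrl.snapshot(n); np.savez(f"pics/{n}.npz",**s)
    cv2.imwrite(f"pics/{n}.png",cv2.resize(s["image"][:,:,::-1],(800,600),interpolation=cv2.INTER_CUBIC))
    print(n,np.round(s["world_from_camera"],2).tolist(),s["fx"])
print(ctrl.sense())
E
```

```text
pics
scene [[0.39, 0.62, -0.68, 1483.9], [0.92, -0.26, 0.3, -350.52], [0.01, -0.74, -0.67, 961.07], [0.0, 0.0, 0.0, 1.0]] 466.2773089522795
side [[-0.88, -0.32, 0.35, 123.4], [-0.47, 0.57, -0.67, 912.41], [0.02, -0.75, -0.66, 928.32], [0.0, 0.0, 0.0, 1.0]] 427.8835612547808
{'time_s': 0.1, 'q': array([ 1.21632823,  0.60005982, -0.00254982,  1.60005549,  0.00183259,
        0.94289176, -0.07977884]), 'joint_vel': array([-8.39241984e-04, -1.40508860e-03,  1.10796373e-03, -4.62782403e-03,
        4.73172180e-04,  2.32617426e-03,  4.44891116e-05]), 'tau': array([ 5.05707765e-03, -7.66559672e+01,  1.50189210e+00, -2.52938390e+01,
       -5.23501018e-02,  1.35962170e-02,  4.63190736e-05]), 'eef_pos': array([ 198.67488637, -696.82185162,  239.83359503]), 'tcp_rot': array([[ 9.61641237e-01,  2.74309764e-01, -5.33379556e-04],
       [ 2.74310239e-01, -9.61640360e-01,  1.30820338e-03],
       [-1.54066347e-04, -1.40433379e-03, -9.99999002e-01]]), 'force': array([ 0.01092757, -0.25530633,  0.431977  ]), 'ft_torque': array([-0.00045393, -0.03922153,  0.00846879]), 'gripper_force': 0.0, 'grip_width': 0.9964620228713881}
```

View pics/scene.png

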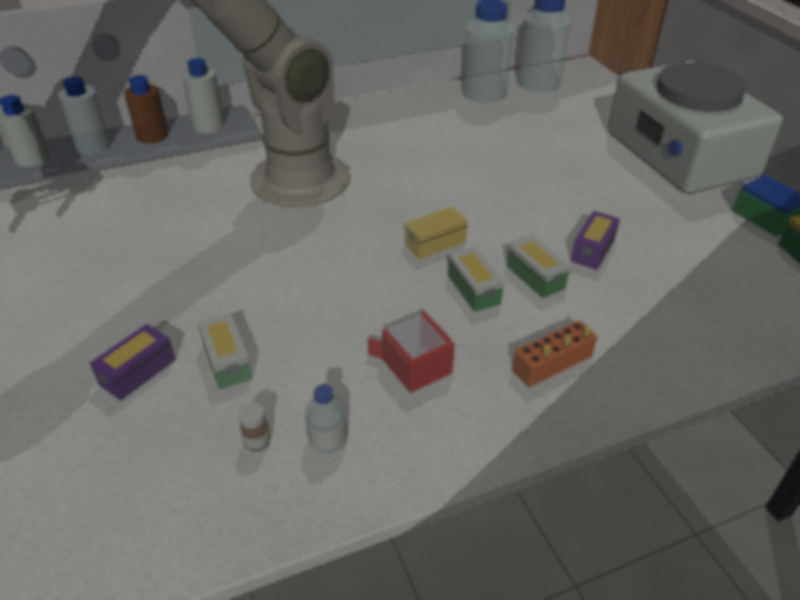

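View pics/side.png

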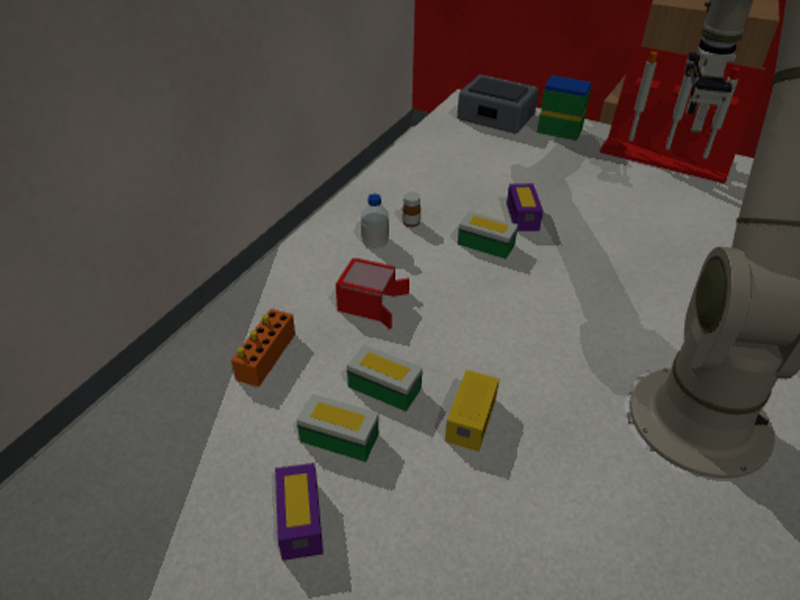

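The three wanted cases are green with white lids, in the scene view at (225,350), (475,277) and (537,265). The look-alikes are yellow at (436,232) and purple at (133,360) and (595,240). The bay is at (415,350), with its mouth and flared guides facing the robot. The rack is at (555,352), the bottle at (326,420) and the jar at (255,425).

```bash
cat > see.py <<'E'
import numpy as np,cv2
def cloud(s,T=None):
    T=s["world_from_camera"] if T is None else T
    d=s["depth"]; v,u=np.mgrid[:d.shape[0],:d.shape[1]]
    P=np.stack([(u-s["cx"])/s["fx"]*d,(v-s["cy"])/s["fy"]*d,d,np.ones_like(d)],-1)@np.asarray(T).T
    P=P[...,:3]; P[d==0]=np.nan
    return P
def rects(P,img,zlo,zhi,sel=None,amin=600,res=2.0,x0=200,y0=-800,n=500):
    m=(P[...,2]>zlo)&(P[...,2]<zhi)
    if sel is not None:m&=sel
    g=np.zeros((n,n*2),np.uint8); q=P[m]
    i=((q[:,0]-x0)/res).astype(int); j=((q[:,1]-y0)/res).astype(int)
    ok=(i>=0)&(i<n)&(j>=0)&(j<2*n); g[i[ok],j[ok]]=255
    g=cv2.morphologyEx(g,cv2.MORPH_CLOSE,np.ones((5,5)))
    k,l,st,c=cv2.connectedComponentsWithStats(g); out=[]
    for a in range(1,k):
        if st[a,4]*res*res<amin: continue
        ii,jj=np.nonzero(l==a); pts=np.stack([x0+(ii+.5)*res,y0+(jj+.5)*res],1).astype(np.float32)
        r=cv2.minAreaRect(pts); b=cv2.boxPoints(r); e=[b[1]-b[0],b[2]-b[1]]; e=max(e,key=np.linalg.norm)
        out.append((np.round(r[0],1).tolist(),sorted(np.round(r[1]).tolist()),round(float(np.degrees(np.arctan2(e[1],e[0]))%180),1)))
    return out
E
python3 - <<'E'
from see import *
for n in("scene","side"):
    s=dict(np.load(f"pics/{n}.npz")); P=cloud(s); im=s["image"].astype(int)
    t=P[(abs(P[...,2])<15)&(P[...,0]>350)&(P[...,0]<900)&(abs(P[...,1])<500)]; print(n,"table z",np.median(t[:,2]))
    r,g,b=im[...,0],im[...,1],im[...,2]
    print("tops");[print(" ",x) for x in rects(P,im,50,66)]
    print("all>12");[print(" ",x) for x in rects(P,im,12,140)]
    red=(r>1.8*g)&(r>1.8*b)&(r>60)&(abs(r-g)>50)
    print("red");[print(" ",x) for x in rects(P,im,5,90,red)]
    print("red hi");[print(" ",x) for x in rects(P,im,62,90,red,100)]
    print("red guide");[print(" ",x) for x in rects(P,im,34,46,red,100)]
E
```

```text
scene table z 0.6652233263880021
tops
  ([363.8, 870.5], [159.0, 323.0], 46.3)
  ([355.4, 197.0], [68.0, 123.0], 98.6)
  ([498.2, -443.1], [65.0, 123.0], 121.0)
  ([507.2, 499.6], [61.0, 131.0], 127.6)
  ([524.0, 207.0], [64.0, 126.0], 0.0)
  ([531.3, -291.7], [62.0, 128.0], 1.5)
  ([537.5, 340.4], [64.0, 126.0], 8.4)
  ([557.9, 911.6], [62.0, 123.0], 13.7)
  ([697.8, -0.6], [66.0, 129.0], 53.8)
  ([759.5, 245.6], [53.0, 151.0], 99.3)
all>12
  ([364.5, 874.5], [166.0, 326.0], 47.6)
  ([355.7, 198.3], [69.0, 128.0], 98.6)
  ([498.8, -442.4], [68.0, 125.0], 120.0)
  ([507.4, 499.8], [62.0, 131.0], 127.6)
  ([525.2, 206.2], [65.0, 128.0], 1.1)
  ([531.0, -292.0], [62.0, 128.0], 0.0)
  ([537.5, 339.5], [66.0, 127.0], 8.7)
  ([553.5, 928.8], [98.0, 124.0], 13.2)
  ([661.8, 9.0], [107.0, 124.0], 9.5)
  ([671.4, 881.7], [23.0, 71.0], 157.1)
  ([728.0, -286.0], [42.0, 42.0], 135.0)
  ([760.1, 244.7], [54.0, 153.0], 99.3)
  ([771.4, -180.9], [56.0, 64.0], 80.5)
red
  ([677.5, 18.5], [89.0, 91.0], 8.7)
red hi
  ([677.5, 18.5], [89.0, 91.0], 8.7)
red guide
  ([621.5, -40.5], [8.0, 21.0], 45.0)

[... 318 characters left out ...]
  ([663.5, 62.5], [10.0, 95.0], 11.6)
  ([757.4, 246.8], [53.0, 152.0], 98.6)
all>12
  ([353.8, 197.4], [62.0, 125.0], 98.1)
  ([499.5, -443.6], [63.0, 135.0], 122.0)
  ([503.4, 500.3], [63.0, 125.0], 127.6)
  ([522.0, 206.0], [66.0, 122.0], 0.0)
  ([531.6, -292.3], [71.0, 123.0], 2.1)
  ([533.9, 341.0], [65.0, 123.0], 8.1)
  ([658.2, 16.6], [123.0, 124.0], 100.3)
  ([722.8, -281.2], [43.0, 45.0], 83.7)
  ([756.2, 247.3], [54.0, 154.0], 98.9)
  ([758.5, -168.9], [49.0, 63.0], 31.0)
red
  ([658.7, 15.4], [122.0, 124.0], 99.1)
  ([755.7, 248.6], [46.0, 148.0], 99.0)
red hi
  ([670.6, 19.9], [96.0, 97.0], 9.7)
red guide
  ([650.4, 59.4], [16.0, 118.0], 4.2)
  ([623.5, -35.5], [7.0, 40.0], 45.0)
```

```bash
cat > hlp.py <<'E'
from workcell import ctrl
from see import *
from scipy.spatial.transform import Rotation as Ro
def R(deg,pitch=0):
    c,s=np.cos(np.radians(deg)),np.sin(np.radians(deg))
    M=np.array([[c,s,0],[s,-c,0],[0,0,-1.]])
    return M@Ro.from_euler('y',pitch,degrees=True).as_matrix()
def look(name):
    st=ctrl.sense(); s=ctrl.snapshot("wrist")
    T=np.eye(4);T[:3,:3]=st["tcp_rot"];T[:3,3]=st["eef_pos"]
    P=cloud(s,T@s["hand_eye"]); np.savez(f"pics/{name}.npz",P=P,image=s["image"])
    cv2.imwrite(f"pics/{name}.png",s["image"][:,:,::-1]); return P,s["image"].astype(int)
def ft():
    a=[]
    for _ in range(8):
        s=ctrl.sense();a.append(np.r_[s["force"],s["ft_torque"]]);ctrl.dwell(0.02)
    return np.mean(a,0)
E
python3 - <<'E'
from hlp import *
ctrl.reach([531,-292,260],R(2)); print(ctrl.sense()["time_s"])
P,im=look("w1"); print(rects(P,im,50,66),rects(P,im,-8,8,None,5000)[:1],np.nanmedian(P[...,2]))
s=np.load("pics/scene.npz")["image"][...,::-1]
crop=np.hstack([cv2.resize(s[195:255,110:180],(420,360)),cv2.resize(cv2.imread("pics/w1.png"),(380,360))])
cv2.imwrite("pics/c1.png",crop)
E
```

```text
2.0
[([497.7, -445.6], [62.0, 122.0], 120.7), ([531.9, -295.0], [61.0, 123.0], 1.6)] [([284.5, -291.8], [99.0, 430.0], 92.2)] 0.9339545093867514
```

View pics/c1.png

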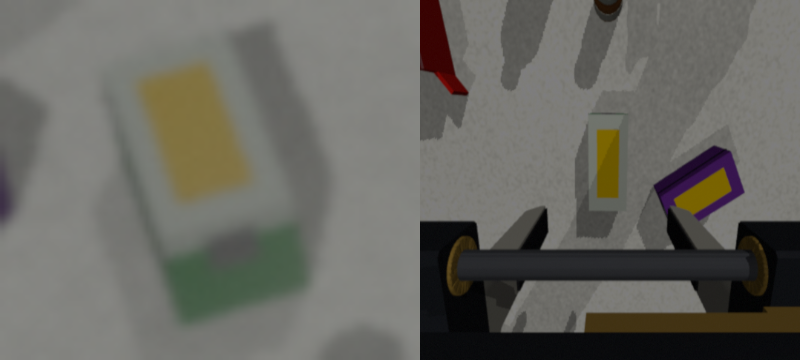

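The crop shows a green case with a white lid and grey latch. Its purple neighbour is separate and clear of the finger space. I'll grasp this one and tilt it.

```bash
cat >> hlp.py <<'E'
def pick_test(x,y,yaw,zg=33,zt=170):
    ctrl.servo_line([x,y,zg],vel=200,attitude=R(yaw)); ctrl.grab(50)
    print("grip",ctrl.sense()["grip_width"],ctrl.sense()["gripper_force"])
    ctrl.servo_line([x,y,zt],vel=200); print("lvl",np.round(ft(),3))
    ax=R(yaw)[:,1]; o=[]
    for p in(20,-20):
        ctrl.servo_line([x,y,zt],vel=150,attitude=R(yaw,p)) if 0 else ctrl.reach([x,y,zt],R(yaw,p))
        ctrl.dwell(.5); f=ft(); o.append(f[3:]@ax); print(p,np.round(f,3),"My",round(o[-1],3))
    ctrl.reach([x,y,zt],R(yaw)); f=ft(); print("lvl",np.round(f,3),"My",round(f[3:]@ax,3)); print("DIFF",o[0]-o[1],ctrl.sense()["time_s"])
E
python3 - <<'E'
from hlp import *
pick_test(531.8,-294.3,1.7)
E
```

```text
grip 0.642717180046615 49.99187265057117
lvl [ 0.144  0.075 -5.258  0.012  0.014  0.01 ]
20 [-2.500e-02  9.400e-02 -5.148e+00  1.000e-03  6.410e-01  1.200e-02] My -0.641
-20 [-1.70e-02  2.86e-01 -4.93e+00  1.60e-02 -6.57e-01  4.00e-03] My 0.657
lvl [ 0.541 -0.059 -4.983  0.061  0.039 -0.007] My -0.037
DIFF -1.2977911685780148 8.1083
```

```bash
cat >> hlp.py <<'E'
def small(x,y,yaw,zt=170):
    ax=R(yaw)[:,1]; o=[]
    for p in(6,-6):
        ctrl.reach([x,y,zt],R(yaw,p)); ctrl.dwell(.5); f=np.mean([ft(),ft()],0); o.append(f[3:]@ax)
        r=ctrl.sense()["tcp_rot"]; print(p,round(o[-1],3),"F",round(f[2],2),"actual",np.degrees(np.arcsin(r[2,0])))
    print("D6",o[0]-o[1],ctrl.sense()["time_s"])
E
python3 - <<'E'
from hlp import *
small(531.8,-294.3,1.7)
E
```

```text
6 -0.143 F -4.89 actual 6.001612624429868
-6 0.141 F -4.9 actual -5.997732320742161
D6 -0.28476370496632114 10.2333
```

Run:
```python
from hlp import *
x,y,yaw=531.8,-294.3,1.7; ax=R(yaw)[:,1]
for p in(2,-2):
    ctrl.reach([x,y,170],R(yaw,3*p)); ctrl.reach([x,y,170],R(yaw,p)); ctrl.dwell(.4)
    f=np.mean([ft(),ft()],0); print(p,round(f[3:]@ax,3))
print(ctrl.sense()["time_s"])
```

```text
2 0.003
-2 -0.005
12.6833
```

The moments fit a fixed shell plus a ball that shifts to the downhill end. The offset term is 0.08 N·m, against 0.071 expected. At ±2° a fixed part would give ∓0.065, but I measured about 0, so this case is the loose one. I'll take it to a staging spot in front of the bay and look at the bay from there.

Run:
```python
from hlp import *
ctrl.reach([531.8,-294.3,170],R(1.7))
ctrl.servo_line([500,-10,170],vel=250,attitude=R(9.5)); 
P,im=look("w2"); r,g,b=im[...,0],im[...,1],im[...,2]
red=(r>1.8*g)&(r>1.8*b)&(r>50)
for lo,hi in((60,85),(34,46),(5,30)): print(lo,rects(P,im,lo,hi,red,100,1.0,n=900))
print(ctrl.sense()["time_s"])
cv2.imwrite("pics/c2.png",cv2.resize(cv2.imread("pics/w2.png"),(800,600)))
```

```text
60 [([627.1, 49.9], [10.0, 21.0], 9.5), ([640.3, -29.8], [10.0, 20.0], 8.1)]
34 [([603.5, 54.7], [7.0, 33.0], 156.3), ([620.0, -42.1], [6.0, 33.0], 43.5)]
5 []
14.275
```

View pics/c2.png

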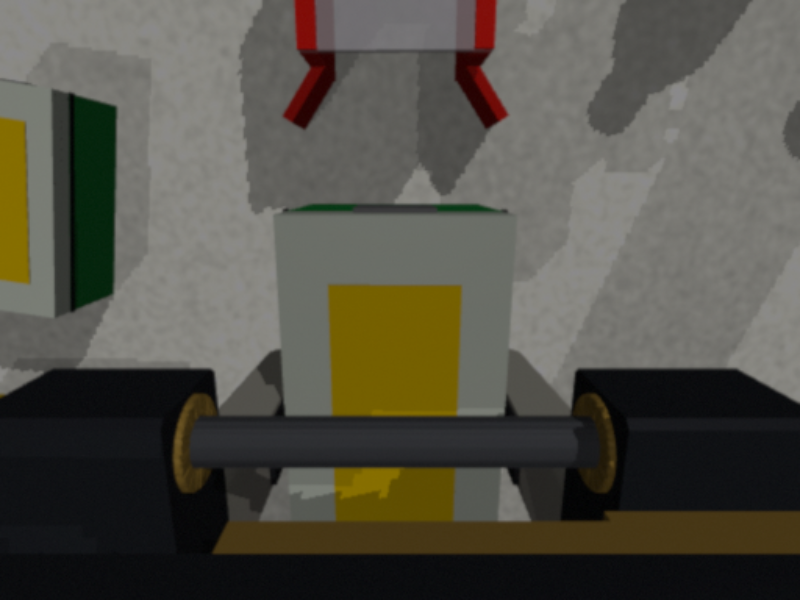

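The picture shows the bay mouth at about (395,50), with guides at (310,90) and (480,90). The held case is square to it. The fit gives the mouth at (623.8, 8.4) and yaw 9.4°. Next I'll set the case down, regrip towards the rear and slide it in.

```bash
cat >> hlp.py <<'E'
M=np.array([623.8,8.4]); YB=9.4; A=np.array([np.cos(np.radians(YB)),np.sin(np.radians(YB))])
def at(d,z): return [*(M+d*A),z]
E
python3 - <<'E'
from hlp import *
ctrl.servo_line(at(-105,60),vel=200,attitude=R(YB))
print(ctrl.servo_line(at(-105,31),vel=50,max_force=6), ctrl.sense()["eef_pos"])
ctrl.release(); ctrl.servo_line(at(-137,33),vel=120); ctrl.grab(30)
print(ctrl.sense()["grip_width"],ctrl.sense()["force"])
print(ctrl.servo_line(at(-48,33),vel=80,max_force=20),ctrl.sense()["eef_pos"],ctrl.sense()["force"],ctrl.sense()["time_s"])
E
```

```text
True [520.1659343   -8.5594506   32.83937417]
0.642632351429557 [ 1.5255388   0.17425127 -0.35203805]
False [5.74299923e+02 2.62409799e-01 3.30018576e+01] [-6.37729359 -1.38428211  5.21146601] 18.5583
```

Run:
```python
from hlp import *
ctrl.release(); ctrl.servo_line(at(-50,140),vel=200); ctrl.servo_line(at(-115,140),vel=200)
ctrl.grab(10); ctrl.servo_line(at(-115,30),vel=150)
print(ctrl.servo_line(at(-25,30),vel=40,max_force=20))
s=ctrl.sense();print((s["eef_pos"][:2]-M)@A,s["eef_pos"],s["force"],s["time_s"])
ctrl.dwell(.3);s=ctrl.sense();print((s["eef_pos"][:2]-M)@A,s["force"])
ctrl.servo_line(at(-75,30),vel=100);ctrl.servo_line(at(-120,200),vel=200)
P,im=look("w3");print(rects(P,im,52,63,None,300,1.0,n=900))
cv2.imwrite("pics/c3.png",cv2.resize(cv2.imread("pics/w3.png"),(800,600)))
```

```text
True
-44.78435745979671 [579.59091663   1.24310651  29.44762113] [-0.42037605 -0.38270145 -0.17427823] 24.425
-45.069515622613224 [-1.37004171  0.4153837  -0.38939444]
[([337.8, 183.6], [25.0, 104.0], 99.0), ([522.5, 200.0], [55.0, 120.0], 0.0), ([608.2, 5.3], [38.0, 60.0], 99.5)]
```

View pics/c3.png

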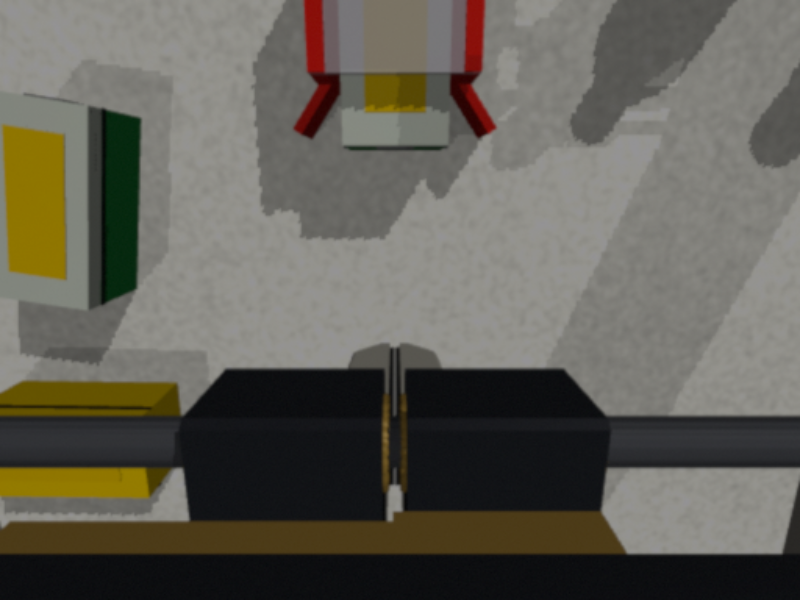

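The case is in the bay, with about 37 mm of its near end (395,150) still outside. The push stopped on an impact, so I'll push again slowly to seat it.

Run:
```python
from hlp import *
ctrl.servo_line(at(-75,60),vel=200);ctrl.servo_line(at(-75,30),vel=120);ctrl.servo_line(at(-50,30),vel=60)
for d in(-36,-34):
    print(ctrl.servo_line(at(d,30),vel=10,max_force=22)); s=ctrl.sense();print((s["eef_pos"][:2]-M)@A,s["force"])
    ctrl.dwell(.3);s=ctrl.sense();print((s["eef_pos"][:2]-M)@A,s["force"],s["time_s"])
    if abs(s["force"][0])>8: break
```

```text
True
-45.0400182469247 [0.06881729 0.61098039 0.45630916]
-45.21775393914694 [ 0.41481784  0.08664372 -0.40799851] 29.3917
True
-45.378301614763885 [-0.44733041  0.26711696 -0.55213639]
-45.561883741480514 [ 0.76001486 -0.50379352 -0.59919195] 30.375
```

Run:
```python
from hlp import *
ctrl.servo_line(at(-70,30),vel=50);ctrl.servo_line(at(-120,200),vel=200)
P,im=look("w4")
q=P[(P[...,2]>52)&(P[...,2]<63)]; q=q[(abs(q[:,0]-605)<40)&(abs(q[:,1]-5)<45)]
print("near end d",np.percentile((q[:,:2]-M)@A,[0.5,2]))
r,g,b=im[...,0],im[...,1],im[...,2]
w=P[(P[...,2]>64)&(P[...,2]<80)&(r>1.8*g)&(r>50)];print("mouth d",np.percentile((w[:,:2]-M)@A,[0.5,2]))
s=ctrl.snapshot("scene");cv2.imwrite("pics/s2.png",cv2.resize(s["image"][:,:,::-1],(800,600)));print(ctrl.sense()["time_s"])
```

```text
near end d [-34.32086375 -34.20743891]
mouth d [0.22009388 0.34938782]
32.1417
```

View pics/s2.png

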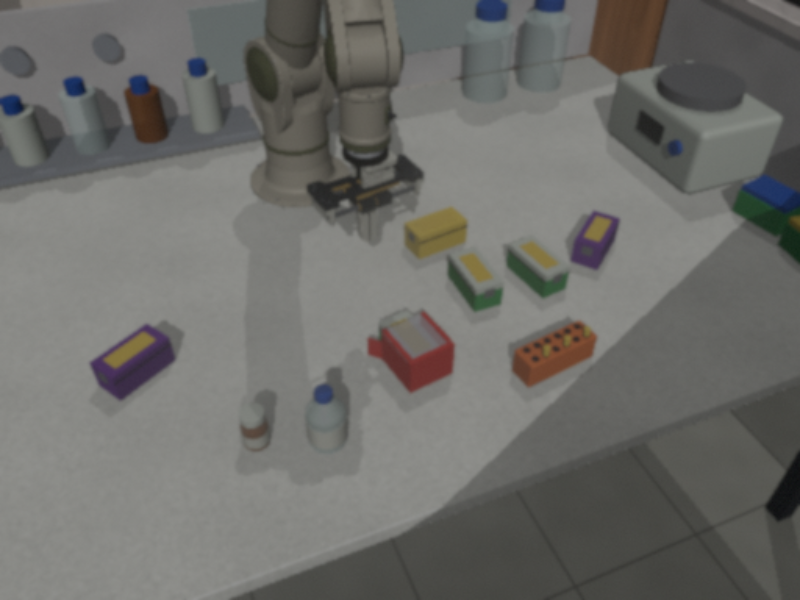

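The case is home: its near end is 34.5 mm outside the mouth, against 35 mm expected. The other two cases at (475,277) and (537,265), the rack, bottle and jar all stand where they were.

```bash
python3 -c "
from workcell import ctrl
print(ctrl.finish_job())"
```

```text
the job is handed in; nothing more can be done
None
```

I put the rattling case, the one that stood near (532, -294), fully home in the red bay and handed the job in at about 32 s. I identified it from tilt moments alone, so the other two cases were never lifted and stand where they were.

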